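# Load the camera station's battery packs and raise its mast

## Robot

A 6-joint arm with a two-finger parallel gripper is mounted at the origin on the work surface. World frame = base frame: x ahead of the robot, y to its left, z up, the work surface at z = 0. Lengths are in m, angles in rad, forces in N, time in s.
With the tool pointing down it reaches from about 0.425 to 0.95 m from the base axis. Payload 14.7 kg.
Tool frame: the origin (TCP) lies on the front face of the gripper's body, between the roots of the fingers; the fingertips stand 73 mm ahead of it and the grasp point (between the pads) lies 54 mm ahead of it (ctrl.pinch_z is the distance from the TCP to the grasp point, in m); z points along the fingers, y is the direction in which the jaws open and shut (so a half turn about z gives the same grasp; the last joint's range is limited). The gripper opens to 85 mm and grips with 20 to 120 N. Pads are 22 mm wide; open, the fingers measure 114 mm over their backs; the gripper's body (76 mm by 85 mm) begins 54 mm behind the grasp point. The pads swing forward as they close: fully open they stand 13 mm farther back than shut.
Start: joints at [-1.274, 0.48, 1.596, -0, 1.065, -0.047], TCP at [0.219, -0.612, 0.304] pointing down, gripper open.
Joint ranges: [-2.75, 2.75], [-0.82, 2.05], [0.23, 2.67], [-1.56, 4.7], [0.09, 2.69], [-2.92, 2.92]. Speed limits (rad/s): [1.89, 1.89, 2.39, 3.01, 3.01, 3.01].

## Interface

Orientations are given as a unit quaternion [w, x, y, z].
In Python, from cell import ctrl, effector, vision, workorder gives the robot as it stands. The module is installed in compiled form; this text tells all that it offers. Calls block until the motion is done:
- ctrl.move_to(position, orientation): joint-space move of the TCP to a pose.
- ctrl.move_straight(position, orientation=None, speed=0.15, f_stop=None): straight line of the TCP; orientation=None keeps the orientation; speed is the mean speed in m/s. With f_stop (N) it stops when the force on the tool has changed by that much, and returns True; else False.
- ctrl.move_joints(angles): joint-space move.
- effector.grip(opening): opening from 0.0 (shut) to 1.0 (fully open); the grip force is fixed at half the most; returns when the fingers have stopped.
- ctrl.sleep(seconds).
- ctrl.ik(position, orientation): joint angles nearest the present ones, or None.
- ctrl.read_state(): the state.
- vision.get_image(name): name is "scene" or "top"; returns a dict with "image" (384x512x3 uint8, blue, green, red), "intrinsics" (3x3 intrinsics, pixels), "extrinsics" (4x4, takes a point from camera to world coordinates). Camera axes: x right, y down, z forward; pixel columns grow to the right and rows downward; lengths in m; the calibration is good to about 2 mm. A picture is of the moment at which its call begins. There is no depth.
A pose or a line that the arm cannot do raises ctrl.MotionError and nothing moves.
- workorder.finish_job(): hands the job in, once; it reports no verdict.
The state is a dict: "clock": time; "joint_positions": joint angles; "qd": joint speeds; "joint_torque": joint torques, N m; "ee_pos": TCP position; "orientation": TCP orientation; "force": force on the tool from outside, world axes, zero at the start; "ft_torque": the same for the moment, N m; "opening": opening from 0.0 (shut) to 1.0 (fully open).
Only numpy, scipy, OpenCV 4.12 (cv2) and the standard library are available. Lean on these libraries where they do the work, as an engineer would, in place of code of your own. Each camera call takes 0.05 s, during which the arm holds its last target.

## Task

Get the portable camera station ready for service: press down the release tab of its battery cover and, keeping it down, slide the cover fully back, put every battery pack that lies on the desk into a well of its own in the bay and press each one down until its catch snaps over it and it sits flat and fully home. Slide the cover shut again until its tab springs up and holds it, and pull the camera mast straight up until its lock button clicks out and the mast stays up by itself. Leave the other things on the desk alone.

Things in the scene. Friction and masses are not known exactly. Their poses are not given: they have to be found in the camera images.
- station: Dark plastic battery base, fixed in place. Origin at table level under the centre of its battery bay; +x is the way the cover opens, y left, z up. It spans x -77 to 125, y -98 to 158 mm; deck at z 50; cover rails along y = +-95, 59 high. Bay open x -55..55, y -90..90, four wells side by side. Mast (outer tube 32 mm across, 130 high) at x 92, y 128. All mm below are in this frame.
- well0 (a point): Centre of the floor of the first battery well (station y -66, z 10; station's axes). A well is 75 mm long (x), 39 wide (y), walls 14 high, open space above them up to the bay's edges. Wells lie 44 mm apart along y. Any pack fits any well, either way round.
- well1 (a point): The same for the second well (y -22). At each well's +x end sits a spring catch: a grey wedge nose, tip 37 mm from the well's centre and 34 above the table. A pack merely set down rests on the nose, its +x end about 10 mm too high; about 8 N (up to 12) down on its rib snaps the catch over its flange and holds it home.
- well2 (a point): The same for the third well (y 22). Fingers opened to at most 44 mm over a seated pack's rib stay clear of the catch.
- well3 (a point): The same for the fourth well (y 66), nearest the mast's side.
- cover (a joint): Black cover sliding over the bay, in m: 0 shut, 0.120 fully back (+x). Friction 2 N, no spring. Plate top at z 55; shut it spans x -68..57, y -91..91. Locked within 1 mm of shut unless the tab is held down. Two push ridges stand on it across x, top z 66, 76 mm long (y), 6 thick, one either side of the tab with 40 mm clear between them: push on these.
- cover_tab (a joint): Spring release tab on the cover, in m pressed: 0 up, 0.006 fully down; 3 N to start, 6 N fully down. Above 0.0045 the cover can slide; after 15 mm of slide it may be let up. On shutting, a ramp presses it down over the last 15 mm (takes about 6 N of push) and it springs up at the end unless held down.
- tab_top (a point): Centre of the tab's ribbed upper face (36 mm along x, 44 along y), midway between the two ridges; moves with cover and tab. Tab up: z 61. Cover shut: x -42, y 0. Station's axes.
- mast (a joint): How far the inner mast tube with the camera head is drawn up out of its outer tube, in m: 0 down, 0.105 end stop. Weighs 0.3 kg, about 1 N of friction, and sinks back by itself unless locked. From 0.099 up the lock button springs out; let go, the mast then rests on it at 0.099.
- mast_grip (a point): Where to grip the camera head: on the mast's axis, 20 mm below the head's flat top (mast down: 182 mm above the table). The head is an upright black box 34 mm thick (x), 64 wide (y), 66 high, alone on top of the mast. Station's axes.
- lock_button (a joint): Spring lock button of the mast, in m: 0 pressed in (hidden inside the outer tube), 0.009 fully out through the hole in the outer tube's +x side, near its top.
- button_tip (a point): Outer face of the steel lock button; moves with mast and button. Mast locked: 111 mm above the table.
- pack0: Grey battery pack, 0.11 to 0.2 kg, lying upright on the mat, or absent (None). Body 70 x 33 x 18 mm under a flange 84 x 38 x 4 (top at 22); mid-top an upright grip rib 12 thick (x), 26 long (y), 15 high (top at 37). Origin at the centre of its underside, x along its length, z up. Home: underside on the well floor (z 10), x along the station's x, up to 3 mm off centre.
- pack1: Grey battery pack, 0.11 to 0.2 kg, lying upright on the mat, or absent (None). Body 70 x 33 x 18 mm under a flange 84 x 38 x 4 (top at 22); mid-top an upright grip rib 12 thick (x), 26 long (y), 15 high (top at 37). Origin at the centre of its underside, x along its length, z up. Home: underside on the well floor (z 10), x along the station's x, up to 3 mm off centre.
- pack2: Grey battery pack, 0.11 to 0.2 kg, lying upright on the mat, or absent (None). Body 70 x 33 x 18 mm under a flange 84 x 38 x 4 (top at 22); mid-top an upright grip rib 12 thick (x), 26 long (y), 15 high (top at 37). Origin at the centre of its underside, x along its length, z up. Home: underside on the well floor (z 10), x along the station's x, up to 3 mm off centre.
- pack3: Grey battery pack, 0.11 to 0.2 kg, lying upright on the mat, or absent (None). Body 70 x 33 x 18 mm under a flange 84 x 38 x 4 (top at 22); mid-top an upright grip rib 12 thick (x), 26 long (y), 15 high (top at 37). Origin at the centre of its underside, x along its length, z up. Home: underside on the well floor (z 10), x along the station's x, up to 3 mm off centre.
- lens_cap: Black lens cap, 42 mm across, 9 mm high, lying among the packs; origin under its centre. Leave alone.
- screwdriver: Screwdriver, 170 mm, lying on the near side; leave alone.
- tape_roll: Roll of black tape, 90 mm across, 24 mm high; leave alone.
- mug: White mug, 80 mm across, 92 mm high; leave alone.
- small_camera: Small black square camera, 80 x 80 x 26 mm, lying on its face; leave alone.
- meter: Grey hand meter, 120 x 60 x 24 mm; leave alone.
- cell_box: Clear box of small cells, 70 x 64 x 22 mm; leave alone.
Things that resemble listed ones, but are neither listed nor needed, are in the scene too. Leave any pink look-alike of the pack3 alone. What is shaped like the pack0 but brown is not meant.

How it is judged:
On the way, in this order (a step that is already met when the one before it is completed fails the run):
1. the cover is slid fully back (value of joint cover above 0.112 m), for 0.2 s.
2. every pack is pressed home in a well (x of pack0 in the frame of station between -0.008 and 0.008 m and y of pack0 in the frame of station between -0.076 and 0.076 m and z of pack0 in the frame of station between 0.006 and 0.0125 m and angle between each of pack0, pack1, pack2, pack3's own z axis and vertical below 0.04 rad and x of pack1 in the frame of station between -0.008 and 0.008 m and y of pack1 in the frame of station between -0.076 and 0.076 m and z of pack1 in the frame of station between 0.006 and 0.0125 m and x of pack2 in the frame of station between -0.008 and 0.008 m and y of pack2 in the frame of station between -0.076 and 0.076 m and z of pack2 in the frame of station between 0.006 and 0.0125 m and x of pack3 in the frame of station between -0.008 and 0.008 m and y of pack3 in the frame of station between -0.076 and 0.076 m and z of pack3 in the frame of station between 0.006 and 0.0125 m), for 0.2 s.
3. the cover is shut and its tab has sprung up (value of joint cover below 0.003 m and value of joint cover_tab below 0.0015 m), for 0.2 s.
At the end, for the whole second after the job is handed in: Every pack present lies home in a well (underside within 2.5 mm of the well floor, tilted less than 0.04 rad); the cover is within 3 mm of shut with its tab up (less than 1.5 mm pressed); the mast is drawn out more than 96 mm with its lock button out more than 6 mm (all of step 2 and all of step 3 and value of joint mast above 0.096 m and value of joint lock_button above 0.006 m); the robot touches nothing.
It fails at once if another thing on the desk was pushed more than 8 cm away (distance of any of lens_cap, screwdriver, tape_roll, mug, small_camera, meter, cell_box from where it was at the start of the episode above 0.08 m).
It fails at once if the mug was knocked over (angle between mug's own z axis and vertical above 0.6 rad).
Of pack0, pack1, pack2, pack3 only 2 to 4 are there at a start; the rules pass over those that are not, and their reading is None.
At some moment in a run one of pack0, pack1, pack2, pack3 may be knocked a few centimetres aside while the robot is not near it.
Once in a run the grip may slacken for a moment while it holds something.
It also fails if it takes over 210 s, if anything falls off the work surface, if the arm or the gripper's body presses on something with over 40 N, if the wrist force passes 120 N, or if a joint passes its speed limit or range.

## Working session

There is one attempt and no reset: what is moved stays moved. The work goes in short steps, each a Python script; the robot and the scene stay as the last script left them, time stands still between calls to the robot, and variables do not carry over. Pictures are saved under pics/ and viewed, and the job is handed in when it is done.

```bash
ls; mkdir -p pics
python3 - <<'E'
from cell import ctrl, effector, vision, workorder
import cv2, numpy as np
for n in ("scene","top"):
    d=vision.get_image(n); cv2.imwrite(f"pics/{n}0.png",d["image"]); np.savez(f"{n}.npz",K=d["intrinsics"],E=d["extrinsics"])
    print(n,d["intrinsics"],np.round(d["extrinsics"],4))
s=ctrl.read_state();print(s)
E
```

```text
pics
scene [[362.29603426   0.         250.55842575]
 [  0.         362.29603426 191.32461849]
 [  0.           0.           1.        ]] [[ 0.6263  0.4864 -0.6093  1.0923]
 [ 0.7796 -0.3933  0.4873 -0.522 ]
 [-0.0026 -0.7802 -0.6256  0.7407]
 [ 0.      0.      0.      1.    ]]
top [[395.77851812   0.         250.32654239]
 [  0.         395.77851812 192.1237865 ]
 [  0.           0.           1.        ]] [[-0.0215 -0.9936  0.1105  0.3743]
 [-0.9997  0.0229  0.0114 -0.0314]
 [-0.0139 -0.1102 -0.9938  1.2384]
 [ 0.      0.      0.      1.    ]]
{'clock': 0.1, 'joint_positions': array([-1.27358674e+00,  4.80740224e-01,  1.59679031e+00, -2.67803430e-05,
        1.06509535e+00, -4.65889783e-02]), 'qd': array([-0.00103186, -0.00091204, -0.00081471, -0.00044301,  0.00050248,
        0.00079023]), 'joint_torque': array([-1.03157558e-04, -9.52256870e+01, -4.31042361e+01, -1.05097279e-04,
        5.09363366e-03,  8.51953558e-06]), 'ee_pos': array([ 0.21903112, -0.61168935,  0.30336294]), 'orientation': array([-5.11098125e-04,  9.85260422e-01,  1.71060321e-01, -7.61866020e-05]), 'force': array([ 0.26422928, -0.41026706, -1.27977426]), 'ft_torque': array([0.00641768, 0.03168742, 0.01693153]), 'opening': 0.9989232675382153}
```

View pics/scene0.png

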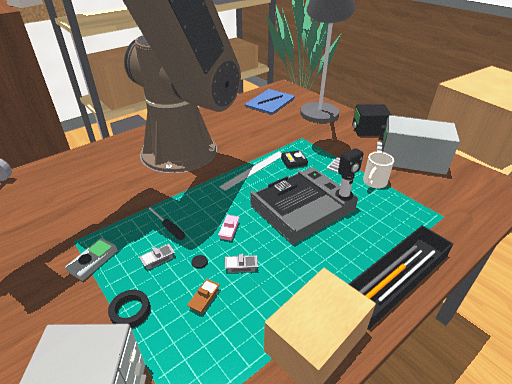

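View pics/top0.png

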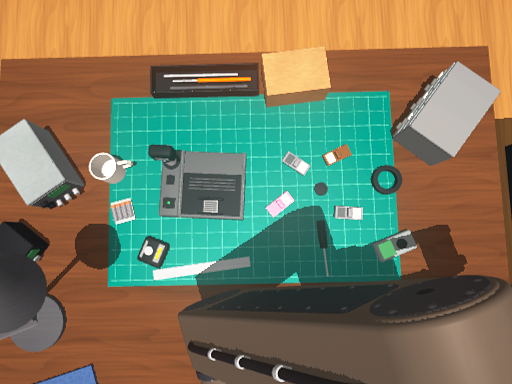

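```bash
cat > h.py <<'E'
import numpy as np, cv2
from cell import ctrl, effector, vision, workorder
from scipy.spatial.transform import Rotation as R
CAM={n:np.load(f"{n}.npz") for n in ("scene","top")}
def ray(n,u,v):
    K,E=CAM[n]["K"],CAM[n]["E"]
    d=E[:3,:3]@np.linalg.inv(K)@np.array([u,v,1.]); return E[:3,3],d
def plane(n,u,v,z):
    o,d=ray(n,u,v); return o+d*(z-o[2])/d[2]
def proj(n,p):
    K,E=CAM[n]["K"],CAM[n]["E"]
    q=K@(E[:3,:3].T@(np.asarray(p)-E[:3,3])); return q[:2]/q[2]
def down(yaw):
    # tool down; jaw (tool y) direction at angle yaw+90 ; tool x axis at angle yaw
    c,s=np.cos(yaw),np.sin(yaw)
    M=np.array([[c,s,0],[s,-c,0],[0,0,-1.]])
    q=R.from_matrix(M).as_quat(); return np.array([q[3],q[0],q[1],q[2]])
def snap(n,name,box=None,k=1):
    im=vision.get_image(n)["image"]
    c=im if box is None else im[box[1]:box[3],box[0]:box[2]]
    if k!=1: c=cv2.resize(c,None,fx=k,fy=k,interpolation=cv2.INTER_CUBIC)
    cv2.imwrite(f"pics/{name}.png",c); return im
def st(): 
    s=ctrl.read_state(); print("t%.1f"%s["clock"],np.round(s["ee_pos"],4),"F",np.round(s["force"],1),"op %.3f"%s["opening"])
    return s
E
python3 - <<'E'
import cv2
t=cv2.imread("pics/top0.png");s=cv2.imread("pics/scene0.png")
cv2.imwrite("pics/c1.png",cv2.resize(t[140:230,140:260],None,fx=6,fy=6,interpolation=cv2.INTER_CUBIC))
cv2.imwrite("pics/c2.png",cv2.resize(t[140:240,260:380],None,fx=6,fy=6,interpolation=cv2.INTER_CUBIC))
cv2.imwrite("pics/c3.png",cv2.resize(s[140:320,130:370],None,fx=3,fy=3,interpolation=cv2.INTER_CUBIC))
E
```

```text
(no output)
```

View pics/c1.png

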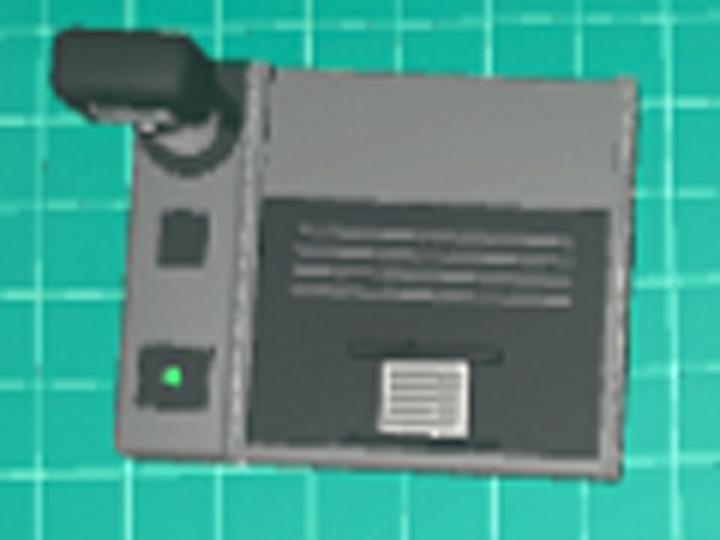

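View pics/c2.png

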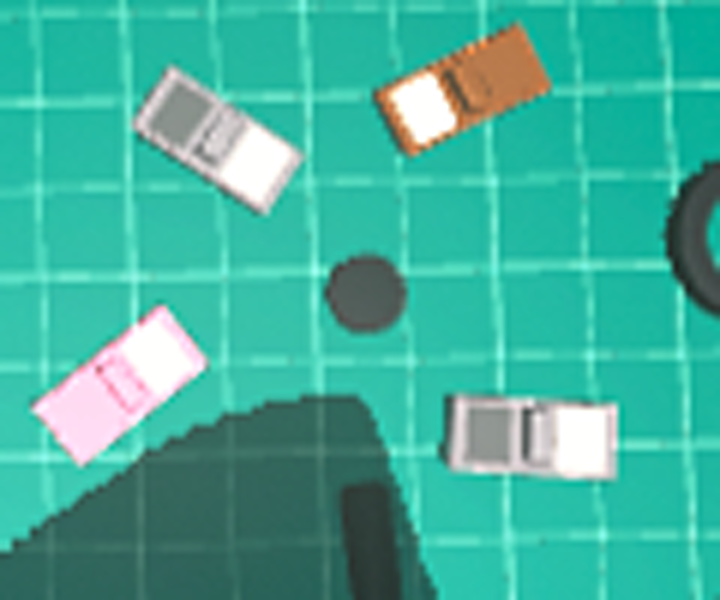

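View pics/c3.png

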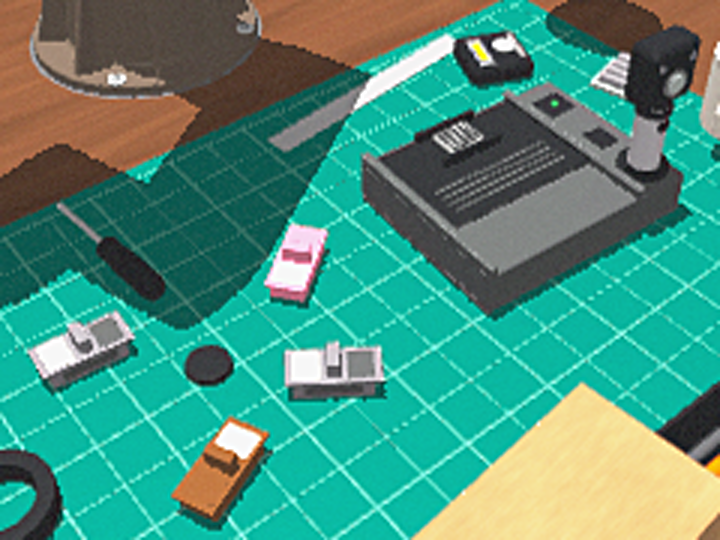

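Run:
```python
from h import *
from scipy.optimize import least_squares
def c1(x,y,ox=140,oy=140,k=6): return (ox+(x+.5)/k-.5, oy+(y+.5)/k-.5)
def c3(x,y): return c1(x,y,130,140,3)
obs=[("top",c1(265,198),(57,91,55)),("top",c1(608,210),(57,-91,55)),("top",c1(600,458),(-68,-91,55)),("top",c1(247,442),(-68,91,55)),
("top",c1(635,78),(125,-98,59)),("top",c1(617,478),(-77,-98,59)),("top",c1(120,455),(-77,158,50)),("top",c1(423,398),(-42,0,61)),
("scene",c3(362,158),(-77,-98,59)),("scene",c3(492,283),(125,-98,59)),("scene",c3(516,91),(-77,158,50))]
def f(p):
    c,s=np.cos(p[2]),np.sin(p[2]); r=[]
    for n,uv,q in obs:
        w=[p[0]+(c*q[0]-s*q[1])/1e3,p[1]+(s*q[0]+c*q[1])/1e3,q[2]/1e3]
        r+=list(proj(n,w)-uv)
    return r
S=least_squares(f,[.4,.1,0],loss='soft_l1'); print(S.x, np.degrees(S.x[2])); print(np.round(np.reshape(S.fun,(-1,2)),2))
np.save("station.npy",S.x)
# packs
for n in("top","scene"):
    im=cv2.imread(f"pics/{n}0.png"); hsv=cv2.cvtColor(im,cv2.COLOR_BGR2HSV)
    m=((hsv[...,1]<75)&(hsv[...,2]>70)).astype(np.uint8)*255
    m=cv2.morphologyEx(m,cv2.MORPH_CLOSE,np.ones((3,3)))
    for c in cv2.findContours(m,cv2.RETR_EXTERNAL,cv2.CHAIN_APPROX_NONE)[0]:
        r=cv2.minAreaRect(c); a=cv2.contourArea(c)
        if 150<a<900: print(n,a,np.round(r[0],1),np.round(r[1],1), np.round(plane(n,*r[0],0.022),4), np.round([plane(n,*q,.022)[:2] for q in cv2.boxPoints(r)],3).tolist())
```

```text
[ 0.50889031  0.09899876 -0.05749938] -3.2944720404614074
[[-1.24 -0.29]
 [ 1.54 -0.28]
 [ 1.28 -0.3 ]
 [-0.52  0.23]
 [ 0.15 -0.57]
 [ 0.62 -0.59]
 [-1.37  0.36]
 [ 0.6  -0.18]
 [-1.08 -0.86]
 [-0.38 -3.79]
 [10.12 -4.38]]
top 150.5 [281.  373.5] [19. 24.] [-0.029 -0.096  0.022] [[-0.002, -0.061], [-0.003, -0.132], [-0.056, -0.13], [-0.055, -0.06]]
top 868.5 [302.4 319.1] [248.8  18.2] [ 0.1252 -0.1644  0.022 ] [[0.13, 0.208], [0.183, 0.205], [0.121, -0.534], [0.069, -0.527]]
top 784.5 [393.9 243.9] [24.2 40.3] [ 0.3414 -0.4494  0.022 ] [[0.352, -0.38], [0.398, -0.495], [0.33, -0.519], [0.285, -0.405]]
top 320.5 [348.3 212.4] [28.1 12.7] [ 0.4401 -0.3162  0.022 ] [[0.424, -0.271], [0.463, -0.275], [0.456, -0.361], [0.417, -0.357]]
top 421.0 [122.4 210.8] [22.6 21.3] [0.4606 0.379  0.022 ] [[0.487, 0.42], [0.502, 0.356], [0.434, 0.338], [0.419, 0.402]]
top 342.5 [279.5 203.8] [13.4 28. ] [ 0.4713 -0.1065  0.022 ] [[0.462, -0.06], [0.514, -0.129], [0.481, -0.153], [0.429, -0.085]]
top 867.5 [106.  169.4] [36.5 41.9] [0.5914 0.4324 0.022 ] [[0.572, 0.517], [0.68, 0.443], [0.611, 0.348]
[... 868 characters left out ...]
 [0.423, -0.075], [0.468, -0.06], [0.522, -0.135]]
scene 347.5 [295.7 196.4] [12.1 43.8] [0.5004 0.1314 0.022 ] [[0.473, 0.063], [0.479, 0.23], [0.529, 0.202], [0.52, 0.043]]
scene 175.5 [  5.5 169. ] [22. 11.] [-0.2346 -0.5417  0.022 ] [[-0.323, -0.542], [-0.298, -0.512], [-0.153, -0.541], [-0.176, -0.569]]
scene 391.5 [250.9 171. ] [ 7.  70.2] [0.3068 0.1081 0.022 ] [[0.306, -0.024], [0.27, 0.273], [0.308, 0.255], [0.338, -0.033]]
scene 190.5 [305.3  61.4] [55.6 14.4] [-0.3387  1.0275  0.022 ] [[-0.762, 1.373], [-0.712, 1.464], [-0.039, 0.782], [-0.077, 0.721]]
scene 833.5 [462.    8.5] [17. 98.] [-0.4145  2.9916  0.022 ] [[-0.867, 2.975], [-0.296, 3.667], [-0.029, 3.006], [-0.516, 2.413]]
```

Run:
```python
from h import *
from scipy.optimize import least_squares
def c1(x,y,ox=140,oy=140,k=6): return (ox+(x+.5)/k-.5, oy+(y+.5)/k-.5)
def c3(x,y): return c1(x,y,130,140,3)
obs=[("top",c1(265,198),(57,87,55)),("top",c1(608,210),(57,-87,55)),("top",c1(600,458),(-68,-87,55)),("top",c1(247,442),(-68,87,55)),
("top",c1(635,78),(125,-98,59)),("top",c1(617,478),(-77,-98,59)),("top",c1(120,455),(-77,158,50)),("top",c1(423,398),(-42,0,61)),
("scene",c3(362,158),(-77,-98,59)),("scene",c3(494,276),(125,-98,59)),("scene",c3(512,93),(-77,95,59))]
def f(p):
    c,s=np.cos(p[2]),np.sin(p[2]); r=[]
    for n,uv,q in obs:
        w=[p[0]+(c*q[0]-s*q[1])/1e3,p[1]+(s*q[0]+c*q[1])/1e3,q[2]/1e3]
        r+=list(proj(n,w)-uv)
    return r
S=least_squares(f,[.4,.1,0],loss='soft_l1',f_scale=.5); print(S.x, np.degrees(S.x[2])); print(np.round(np.reshape(S.fun,(-1,2)),2))
np.save("station.npy",S.x)
p=S.x
def W(q):
    c,s=np.cos(p[2]),np.sin(p[2]); return [p[0]+(c*q[0]-s*q[1])/1e3,p[1]+(s*q[0]+c*q[1])/1e3,q[2]/1e3]
for n,box,k in(("top",(140,130,260,240),6),("scene",(230,130,370,250),5)):
    im=cv2.imread(f"pics/{n}0.png")[box[1]:box[3],box[0]:box[2]]; im=cv2.resize(im,None,fx=k,fy=k,interpolation=cv2.INTER_CUBIC)
    d=lambda q:tuple(int(v) for v in ((proj(n,W(q))-box[:2]+.5)*k-.5))
    for L in ([(-77,-98,50),(125,-98,50),(125,158,50),(-77,158,50)],[(-68,-91,55),(57,-91,55),(57,91,55),(-68,91,55)],[(-60,-22,61),(-24,-22,61),(-24,22,61),(-60,22,61)],
      [(75,96,202),(109,96,202),(109,160,202),(75,160,202)],[(75,96,136),(109,96,136),(109,160,136),(75,160,136)]):
        for a,b in zip(L,L[1:]+L[:1]): cv2.line(im,d(a),d(b),(0,0,255),1)
    cv2.imwrite(f"pics/ov_{n}.png",im)
```

```text
[ 0.50911237  0.10007081 -0.06331448] -3.627652627457552
[[-0.16 -0.47]
 [-0.04 -0.22]
 [-0.56 -0.25]
 [ 0.33  0.04]
 [ 0.03 -0.44]
 [ 0.1  -0.47]
 [-1.85 -0.02]
 [ 0.16 -0.25]
 [-0.75 -1.11]
 [-1.04 -1.6 ]
 [-2.08 -0.94]]
```

View pics/ov_top.png

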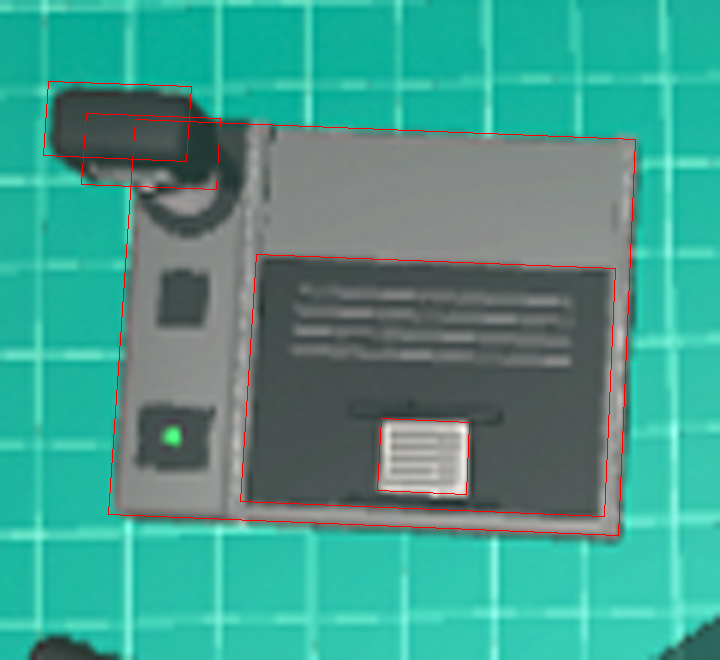

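View pics/ov_scene.png

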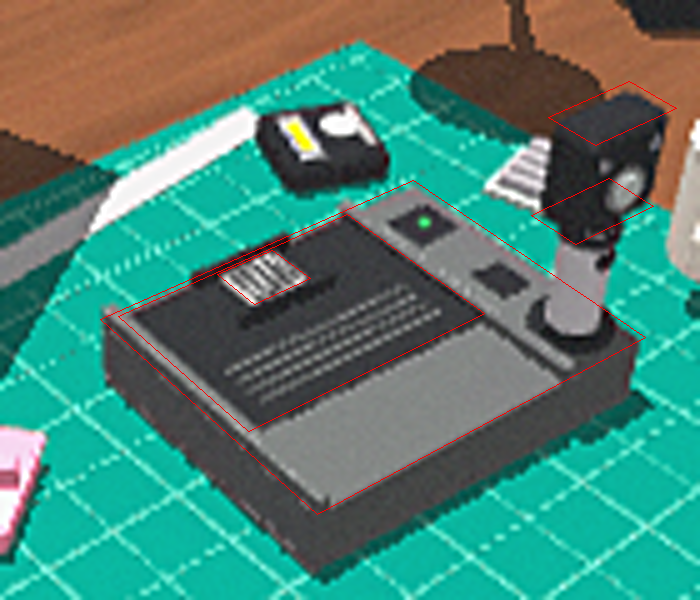

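```bash
cat >> h.py <<'E'
P=np.load("station.npy")
def W(x,y,z):
    c,s=np.cos(P[2]),np.sin(P[2]); return np.array([P[0]+(c*x-s*y)/1e3,P[1]+(s*x+c*y)/1e3,z/1e3])
def S(w):
    c,s=np.cos(P[2]),np.sin(P[2]); d=(np.asarray(w)[:2]-P[:2])*1e3; return np.array([c*d[0]+s*d[1],-s*d[0]+c*d[1],w[2]*1e3])
def best(pos,yaw):
    c=[]
    for k in(-1,0,1,2):
        o=down(yaw+k*np.pi); q=ctrl.ik(pos,o)
        if q is not None: c.append((abs(q[5])+0*abs(q[3]),o,q))
    c.sort(key=lambda t:t[0]); return c[0][1],c[0][2]
E
python3 - <<'E'
from h import *
p=W(-42,0,160); o,q=best(p,P[2]); print(p,q)
effector.grip(0.0)
ctrl.move_to(p,o); st()
r=ctrl.move_straight(W(-42,0,120),None,speed=0.03,f_stop=8); print(r); s=st(); print(S(s["ee_pos"]))
snap("scene","a1s",(230,110,370,250),5); snap("top","a1t")
E
```

```text
[0.46719652 0.10272824 0.16      ] [ 1.53053821e-01  4.62162692e-01  2.11291323e+00 -4.44089210e-16
  5.66516730e-01 -1.35442802e+00]
t3.6 [0.4675 0.1022 0.1601] F [-0.8 -0.3  0.2] op 0.002
True
t4.6 [0.4672 0.1027 0.1276] F [-1.8 -1.3 13. ] op -0.004
[-4.19701931e+01  1.92712531e-04  1.27595515e+02]
```

View pics/a1s.png

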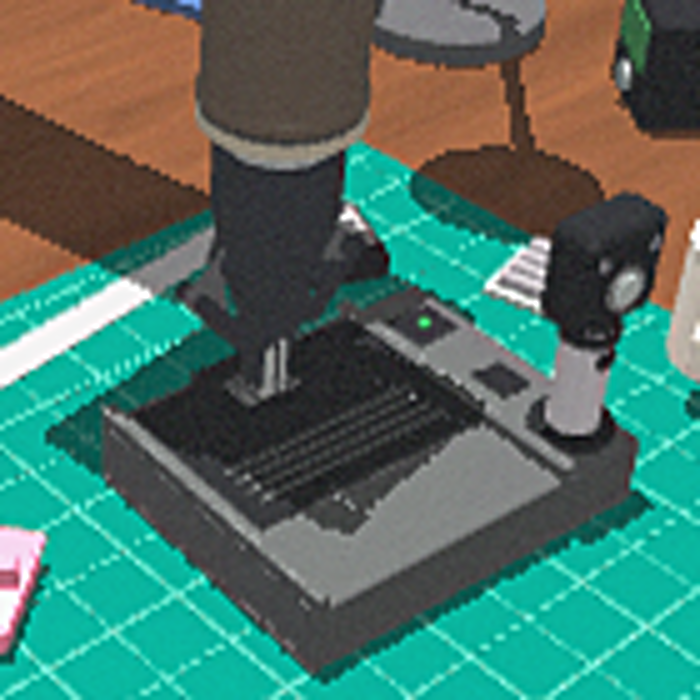

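View pics/a1t.png

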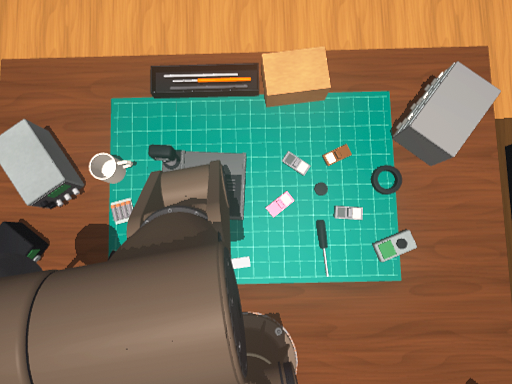

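The close-up shows the fingertips on the tab between the ridges, with the tab fully down (tip z ≈ 54.6 mm). With the arm out of the way, the top view confirms only two grey packs, at (295,162) and (348,213). The pink one at (280,204) and the brown one at (337,155) stay where they are.

Run:
```python
from h import *
z=127.3
r=ctrl.move_straight(W(-42+40,0,z),None,speed=0.04,f_stop=25); print(r); s=st(); print(S(s["ee_pos"]))
if not r:
    r=ctrl.move_straight(W(-42+135,0,z),None,speed=0.05,f_stop=18); print(r); s=st(); print(S(s["ee_pos"]))
snap("scene","a2s",(230,110,390,250),4); snap("top","a2t",(140,120,260,230),5)
```

```text
False
t5.8 [0.5077 0.1002 0.1276] F [-0.3 -3.6 11.1] op -0.002
[-1.40852694e+00 -6.25036569e-03  1.27557269e+02]
True
t7.3 [0.59   0.0948 0.1276] F [-1.4 -0.5 10.2] op -0.004
[ 81.05370364  -0.13613352 127.5842587 ]
```

View pics/a2s.png

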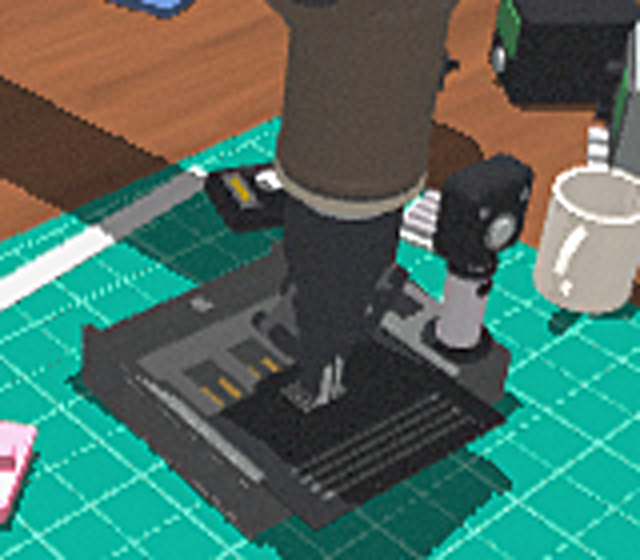

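```bash
cat >> h.py <<'E'
def packs(im):
    hsv=cv2.cvtColor(im,cv2.COLOR_BGR2HSV)
    m=((hsv[...,1]<75)&(hsv[...,2]>70)).astype(np.uint8)*255
    m=cv2.morphologyEx(m,cv2.MORPH_CLOSE,np.ones((3,3))); out=[]
    for c in cv2.findContours(m,cv2.RETR_EXTERNAL,cv2.CHAIN_APPROX_NONE)[0]:
        a=cv2.contourArea(c); r=cv2.minAreaRect(c)
        if not(220<a<450) or not(24<max(r[1])<32) or not(10<min(r[1])<16): continue
        mm=np.zeros(im.shape[:2],np.uint8); cv2.drawContours(mm,[c],-1,255,-1)
        b,g,rr=cv2.mean(im,mm)[:3]
        if rr-g>15 or abs(rr-b)>25: continue   # pink / brown
        B=cv2.boxPoints(r); Q=np.array([plane("top",*q,.022)[:2] for q in B])
        e1,e2=Q[1]-Q[0],Q[2]-Q[1]; e=e1 if np.linalg.norm(e1)>np.linalg.norm(e2) else e2
        out.append((Q.mean(0),np.arctan2(e[1],e[0]),np.round(r[0],1)))
    return out
E
python3 - <<'E'
from h import *
p=ctrl.read_state()["ee_pos"]; ctrl.move_straight([p[0],p[1],0.27],speed=0.25)
effector.grip(0.52)
o,q=best(np.array([.5,-.3,.27]),0); 
ctrl.move_to(np.array([.5,-.3,.30]),o); st()
im=snap("top","a3t",(120,110,280,230),5)
cv2.imwrite("pics/a3full.png",im); print(packs(im))
E
```

```text
t10.8 [ 0.5002 -0.2997  0.3   ] F [-1.   0.2 -0.3] op 0.521
[(array([ 0.59784919, -0.16012624]), np.float64(-2.194562895676757), array([295.6, 162.9]))]
```

View pics/a3t.png

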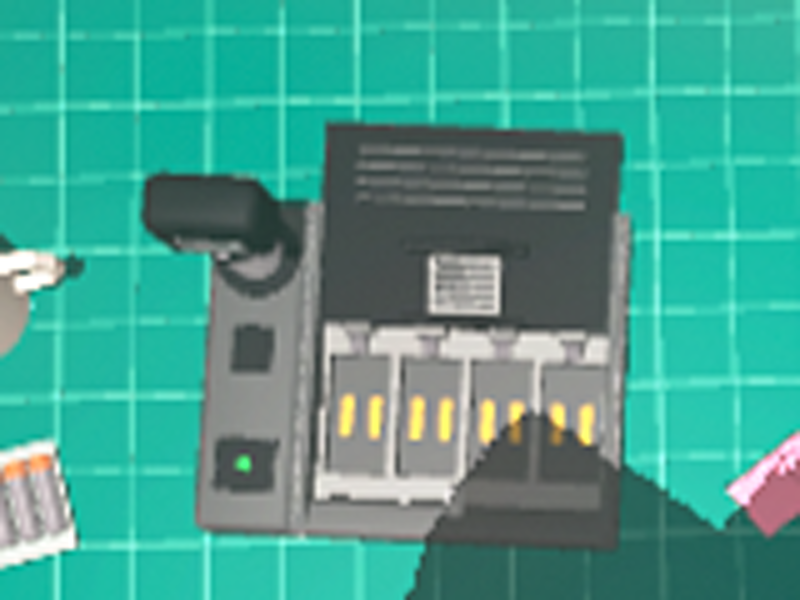

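View pics/a3full.png

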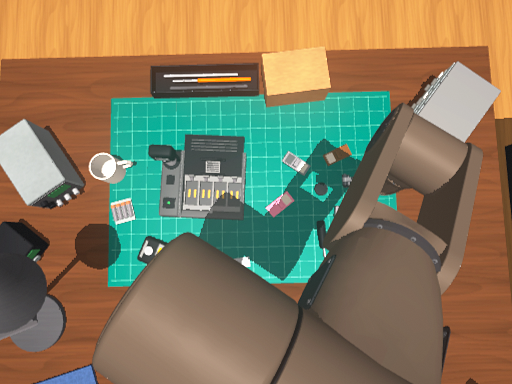

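Run:
```python
from h import *
print("tab",S(plane("top",212.6,166.6,.061)))
for x,y in((397,420),(467,420),(540,420)): print("wall",S(plane("top",120+(x+.5)/5-.5,110+(y+.5)/5-.5,.024)))
c,a,_=(np.array([0.5978,-0.1602]),-2.1946,0)
o,q=best(np.array([*c,.096]),a+np.pi/2)
ctrl.move_to(np.array([*c,.16]),o)
im=snap("scene","b1s",(180,180,320,320),4)
r=ctrl.move_straight([*c,.097],speed=0.08,f_stop=8); print(r); st()
effector.grip(0.0); st()
snap("scene","b2s",(180,180,320,320),4)
ctrl.move_straight([*c,.13],speed=0.1); st()
snap("scene","b3s",(180,180,320,320),4)
```

```text
tab [76.35013891 -0.86660487 61.        ]
wall [-3.42397461 41.14863875 24.        ]
wall [-1.67681245 -2.16209042 24.        ]
wall [  0.14338587 -47.28332673  24.        ]
False
t13.8 [ 0.5981 -0.1603  0.0973] F [-0.1  0.6  0.3] op 0.522
t14.2 [ 0.598  -0.1603  0.0977] F [-1.5 -0.1  6.9] op 0.123
t14.7 [ 0.5979 -0.1603  0.1303] F [ 0.1  0.2 -2.5] op 0.121
```

View pics/b1s.png

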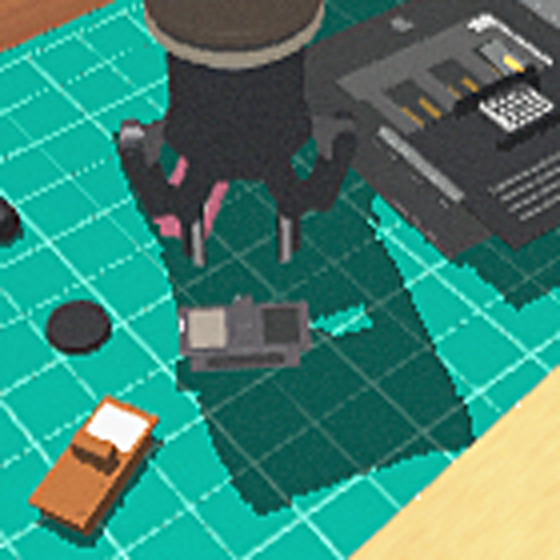

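View pics/b3s.png

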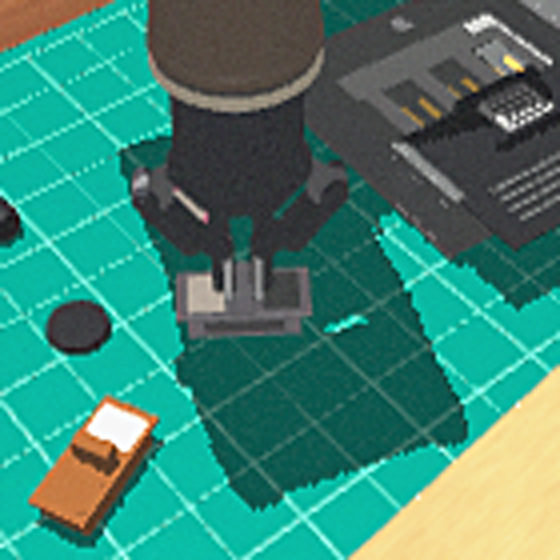

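Run:
```python
import cv2
im=cv2.imread("pics/a3full.png")[165:225,175:255]
cv2.imwrite("pics/c4.png",cv2.resize(im,None,fx=10,fy=10,interpolation=cv2.INTER_LINEAR))
g=cv2.cvtColor(cv2.imread("pics/a3full.png"),cv2.COLOR_BGR2GRAY)
for r in (184,186,190,196,200): print(r,g[r,178:250].tolist())
```

```text
184 [141, 130, 167, 143, 132, 60, 116, 205, 104, 143, 143, 142, 143, 144, 143, 144, 143, 143, 142, 148, 191, 212, 85, 145, 144, 143, 143, 144, 143, 144, 145, 144, 144, 146, 175, 217, 132, 145, 146, 146, 146, 146, 146, 147, 146, 147, 147, 149, 178, 220, 146, 147, 149, 149, 151, 151, 151, 151, 151, 152, 151, 151, 147, 133, 156, 176, 122, 104, 150, 147, 147, 145]
186 [137, 130, 154, 142, 116, 65, 117, 184, 110, 144, 143, 143, 142, 143, 144, 144, 144, 143, 142, 152, 208, 213, 98, 145, 144, 144, 144, 144, 144, 145, 145, 145, 145, 150, 193, 217, 132, 145, 146, 146, 147, 147, 148, 147, 149, 148, 148, 148, 179, 217, 114, 148, 149, 151, 150, 151, 150, 150, 151, 150, 151, 151, 150, 138, 162, 199, 121, 142, 172, 173, 182, 181]
190 [131, 131, 167, 140, 96, 69, 116, 152, 130, 148, 203, 238, 226, 137, 140, 157, 224, 238, 193, 151, 211, 178, 119, 150, 201, 235, 219, 141, 143, 153, 207, 229, 188, 152, 210, 213, 83, 149, 179, 224, 194, 145, 146, 153, 186, 199, 177, 153, 197, 222, 148, 150, 168, 181, 161, 149, 151, 151, 150, 165, 163, 155, 170, 145, 158, 171, 114, 153, 151, 151, 150, 150]
196 [130, 154, 160, 140, 70, 115, 220, 110, 143, 162, 227, 230, 159, 143, 143, 165, 230, 232, 141, 176, 217, 116, 144, 163, 230, 238, 175, 144, 145, 172, 236, 237, 161, 160, 224, 170, 136, 162, 226, 239, 213, 141, 71, 86, 128, 135, 90, 83, 104, 105, 81, 82, 107, 135, 99, 73, 85, 159, 233, 239, 182, 152, 158, 152, 155, 191, 98, 154, 152, 152, 152, 151]
200 [136, 174, 146, 133, 62, 120, 208, 90, 148, 145, 147, 146, 146, 147, 146, 146, 146, 146, 152, 194, 216, 107, 149, 149, 148, 148, 148, 149, 149, 150, 150, 150, 152, 179, 221, 138, 151, 148, 107, 75, 78, 80, 81, 81, 80, 81, 80, 85, 112, 103, 79, 80, 82, 81, 80, 81, 82, 81, 79, 81, 78, 97, 164, 159, 161, 163, 94, 155, 152, 153, 162, 161]
```

View pics/c4.png

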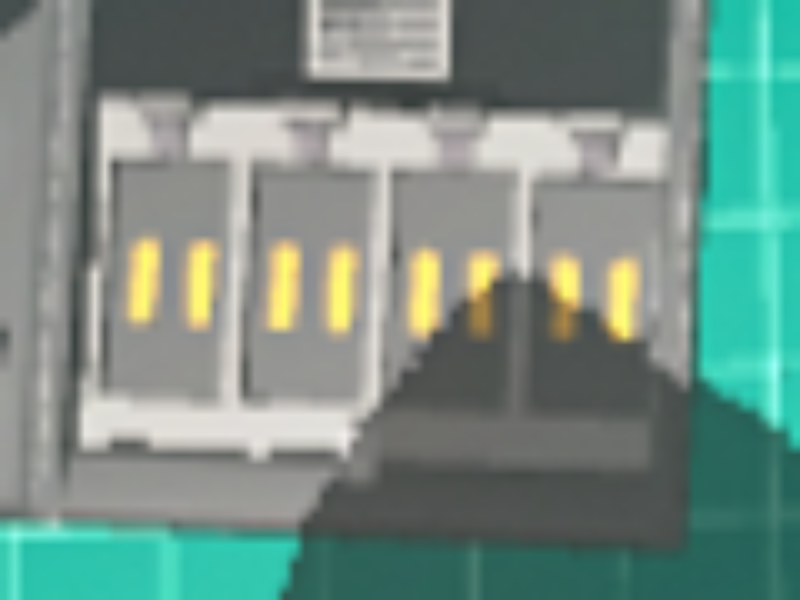

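Run:
```python
from h import *
for n,u,v in(("w3",191.75,193),("w2",205.8,193.3),("w1",219.85,193.5),("w0",234.0,194)): print(n,np.round(S(plane("top",u,v,.010)),1))
for y0,y1,u in((163,398,192),(168,403,206),(173,None,220),(180,412,234)):
    print(np.round(S(plane("top",u,165+y0/10-.5,.010)),1), y1 and np.round(S(plane("top",u-.5,165+y1/10-.5,.024)),1))
print(proj("top",W(0,-66,10)),proj("top",W(0,66,10)))
```

```text
w3 [-1. 66. 10.]
w2 [-0.2 22.  10. ]
w1 [  0.9 -22.   10. ]
w0 [  1.2 -66.3  10. ]
[37.5 67.5 10. ] [-37.5  62.4  24. ]
[37.6 23.4 10. ] [-37.3  19.2  24. ]
[ 37.8 -20.6  10. ] None
[ 37.3 -64.6  10. ] [-36.5 -67.2  24. ]
[233.89720385 194.3631057 ] [191.7845458  192.67086015]
```

Run:
```python
from h import *
p=ctrl.read_state()["ee_pos"]; ctrl.move_straight([p[0],p[1],.20],speed=0.15)
t=W(0,22,200); o,q=best(t,P[2]+np.pi/2); print(q)
ctrl.move_to(t,o); st()
ctrl.move_straight(W(0,22,150),speed=0.1); st()
snap("scene","b4s",(230,110,390,250),4); snap("top","b4t")
```

```text
[ 1.76870288e-01  4.45055022e-01  1.98164591e+00 -4.44089210e-16
  7.14891724e-01  2.40184771e-01]
t16.8 [0.5107 0.1217 0.1996] F [-0.  -0.6 -1.6] op 0.121
t17.4 [0.5107 0.1219 0.1501] F [ 0.4 -0.  -0.7] op 0.118
```

View pics/b4s.png

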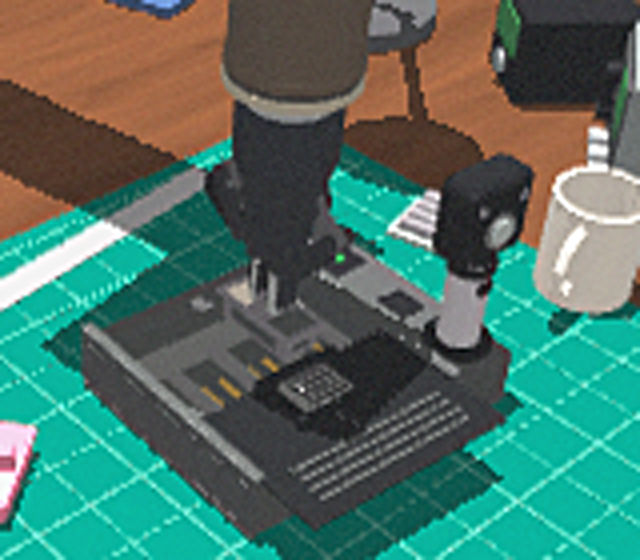

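View pics/b4t.png

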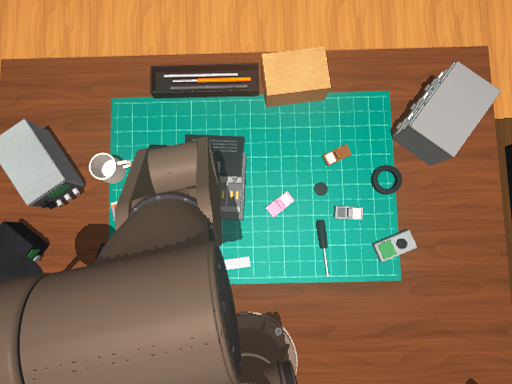

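The pack is held level over the third well (crop ≈ (275,320)), and the second pack still lies at (348,213). I'll lower this one and press it in.

Run:
```python
from h import *
r=ctrl.move_straight(W(0,22,117),speed=0.06,f_stop=6); print(r); st()
r=ctrl.move_straight(W(0,22,106),speed=0.02,f_stop=25); print(r); st()
snap("scene","b5s",(260,140,360,230),6)
```

```text
False
t18.2 [0.5101 0.122  0.1167] F [-2.1  0.5 -2.1] op 0.122
True
t18.8 [0.5104 0.1221 0.1077] F [-2.3 -0.4 13.4] op 0.121
```

View pics/b5s.png

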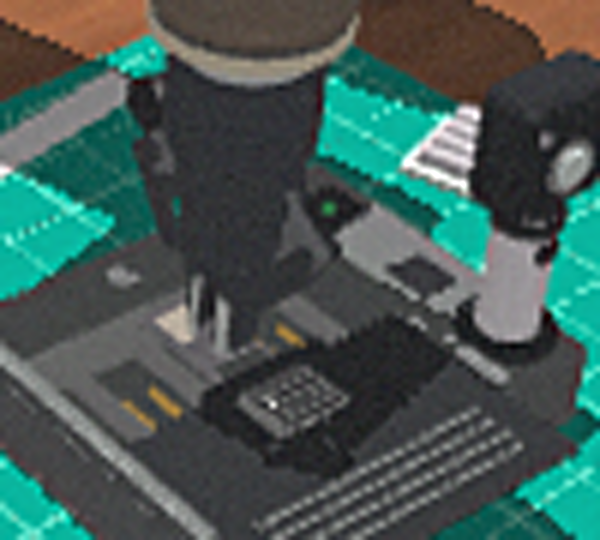

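Run:
```python
from h import *
effector.grip(0.45); st()
ctrl.move_straight(W(0,22,140),speed=0.1)
effector.grip(0.0)
r=ctrl.move_straight(W(0,22,114),speed=0.03,f_stop=16); print(r); st()
ctrl.move_straight(W(0,22,220),speed=0.2)
effector.grip(0.52)
ctrl.move_to(np.array([.43,-.12,.32]),best(np.array([.43,-.12,.32]),0)[0]); st()
im=snap("top","b6t"); snap("scene","b6s",(250,140,350,230),6); print(packs(im))
cv2.imwrite("pics/b6c.png",cv2.resize(im[165:225,175:255],None,fx=9,fy=9,interpolation=cv2.INTER_CUBIC))
```

```text
t19.2 [0.5098 0.1219 0.107 ] F [-0.2  0.5  0.3] op 0.452
True
t20.8 [0.5104 0.122  0.1196] F [-1.  -0.  11.3] op 0.001
t23.0 [ 0.4302 -0.1196  0.3198] F [0.8 0.2 0.4] op 0.521
[]
```

View pics/b6s.png

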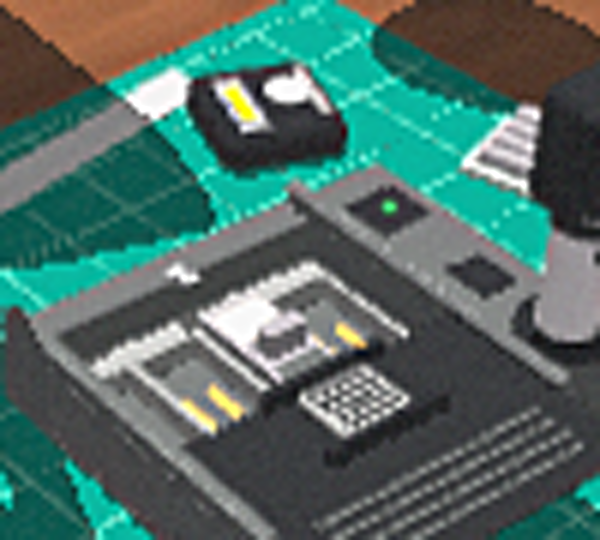

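View pics/b6t.png

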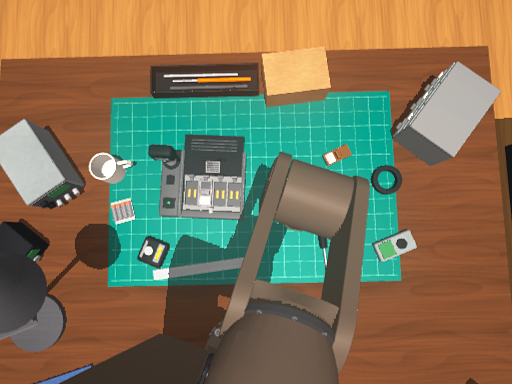

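View pics/b6c.png

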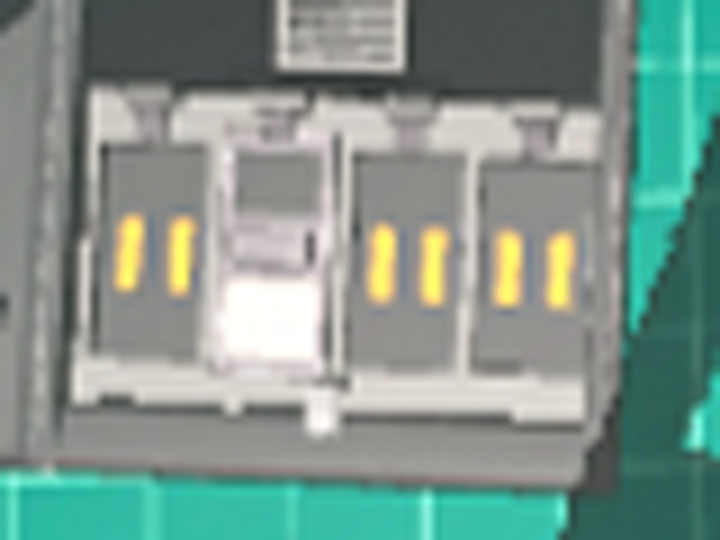

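Run:
```python
from h import *
t=np.array([.45,.0,.30])
ctrl.move_to(t,best(t,0)[0])
im=snap("top","d0t",(260,140,400,260),5); L=packs(im); print(L)
snap("scene","d0s",(100,180,300,330),4)
```

```text
[(array([ 0.4401577 , -0.31621145]), np.float64(-1.6525277183235851), array([348.3, 212.4]))]
```

View pics/d0t.png

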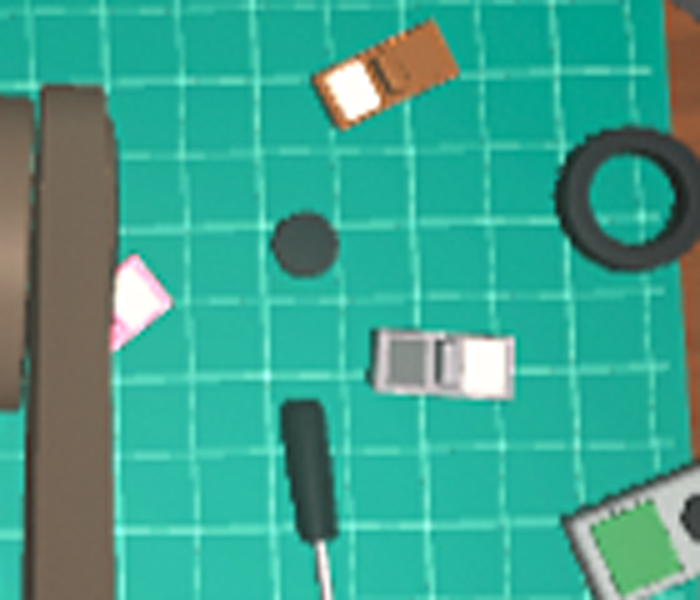

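Run:
```python
from h import *
c=plane("top",348.6,212.5,.022)[:2]; a=-1.635; print(c)
t=np.array([*c,.16]); o,q=best(t,a+np.pi/2); print(q)
ctrl.move_to(t,o)
snap("scene","d1s",(100,180,240,320),4)
r=ctrl.move_straight([*c,.0975],speed=0.08,f_stop=8); print(r); st()
effector.grip(0.0); st()
ctrl.move_straight([*c,.13],speed=0.1); st()
snap("scene","d3s",(100,180,240,320),4)
```

```text
[ 0.43970498 -0.31713008]
[-6.80754250e-01  5.25650694e-01  1.97004827e+00 -4.44089210e-16
  6.45893686e-01  9.54245750e-01]
False
t26.0 [ 0.4399 -0.3173  0.0978] F [-0.8  0.3 -0.6] op 0.522
t26.4 [ 0.4399 -0.3173  0.0981] F [-1.9  0.5  8.7] op 0.121
t26.9 [ 0.4398 -0.3172  0.1302] F [ 0.7  1.4 -2.4] op 0.124
```

View pics/d3s.png

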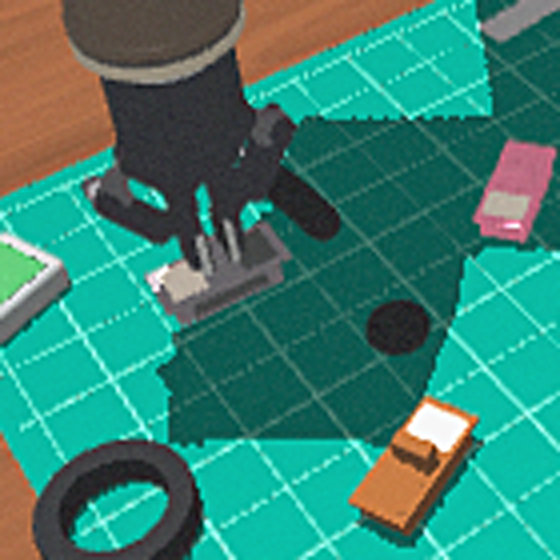

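Run:
```python
from h import *
Y=-66
p=ctrl.read_state()["ee_pos"]; ctrl.move_straight([p[0],p[1],.20],speed=0.15)
t=W(0,Y,200); o,q=best(t,P[2]+np.pi/2); print(q)
ctrl.move_to(t,o); st()
ctrl.move_straight(W(0,Y,150),speed=0.1); st()
snap("scene","d4s",(250,140,350,230),6)
```

```text
[ 7.72784966e-03  4.23805879e-01  2.02318949e+00 -4.44089210e-16
  6.94597287e-01  7.10423321e-02]
t28.9 [0.505  0.0335 0.1997] F [-0.5  0.3 -1.3] op 0.118
t29.6 [0.5051 0.0339 0.1502] F [ 0.3 -1.  -1.2] op 0.115
```

View pics/d4s.png

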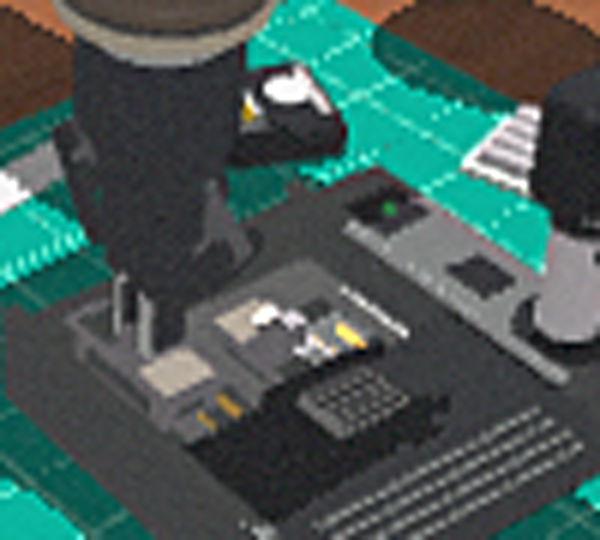

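Run:
```python
from h import *
Y=-66
r=ctrl.move_straight(W(0,Y,117),speed=0.06,f_stop=6); print(r); st()
r=ctrl.move_straight(W(0,Y,106),speed=0.02,f_stop=25); print(r); s=st()
if s["ee_pos"][2]<.1095:
    effector.grip(0.45)
    ctrl.move_straight(W(0,Y,140),speed=0.1)
    effector.grip(0.0)
    r=ctrl.move_straight(W(0,Y,114),speed=0.03,f_stop=16); print(r); st()
    ctrl.move_straight(W(0,Y,220),speed=0.2)
    t=np.array([.43,-.2,.32]); ctrl.move_to(t,best(t,0)[0]); st()
    im=snap("top","d6t")
    cv2.imwrite("pics/d6c.png",cv2.resize(im[165:225,175:255],None,fx=9,fy=9,interpolation=cv2.INTER_CUBIC))
snap("scene","d6s",(250,140,350,230),6)
```

```text
True
t30.2 [0.5038 0.0342 0.1154] F [-2.4  0.2  4.7] op 0.119
True
t30.6 [0.5043 0.0342 0.1078] F [-0.   0.8  7.3] op 0.119
True
t32.6 [0.5049 0.0342 0.1195] F [-2.5 -0.5 17.3] op 0.001
t34.3 [ 0.43   -0.1995  0.3189] F [-1.   0.5 -1.5] op -0.005
```

View pics/d6s.png

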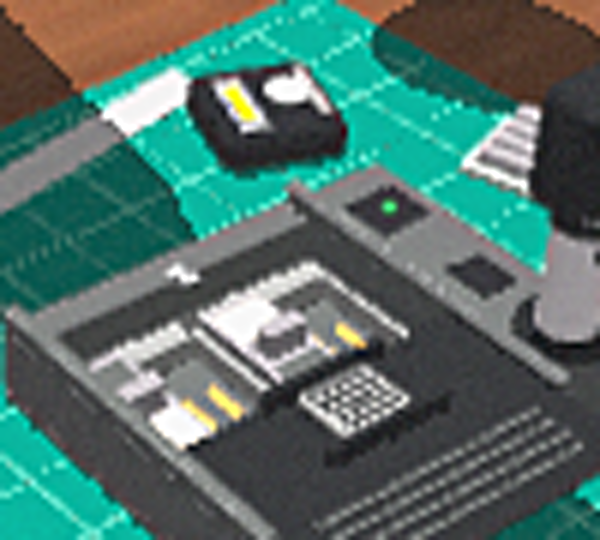

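View pics/d6c.png

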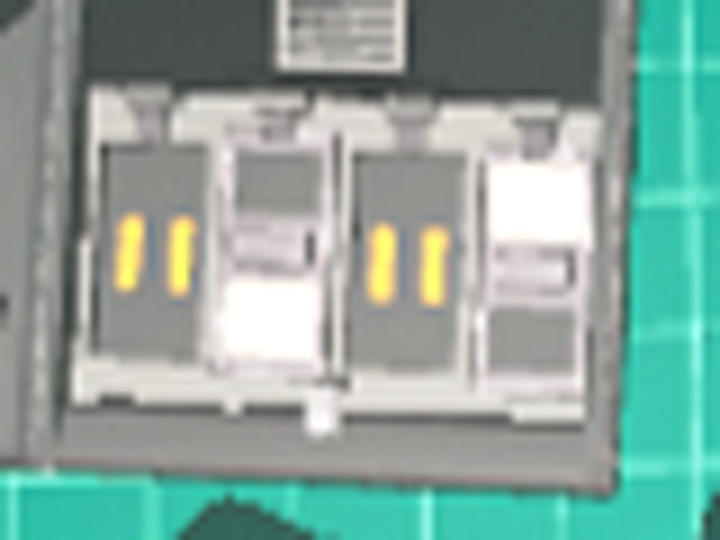

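Both packs sit flat, each with a grey nose over its +x end, at crop (280,120) and (535,130). The press check stopped at the home rib height for both (TCP 119.6 and 119.5 mm). Next I'll shut the cover by pushing on the outside of its +x ridge.

Run:
```python
from h import *
t=W(124,0,220); o,q=best(t,P[2]); print(q)
ctrl.move_to(t,o)
r=ctrl.move_straight(W(124,0,132),speed=0.12,f_stop=8); print(r); st()
snap("scene","e1s",(250,120,370,230),5)
if not r:
    r=ctrl.move_straight(W(20,0,132),speed=0.06,f_stop=20); print(r); s=st(); print(S(s["ee_pos"]))
```

```text
[ 9.73129949e-02  5.54329598e-01  1.69942593e+00 -4.44089210e-16
  8.87837128e-01 -1.41016885e+00]
False
t37.5 [0.6333 0.0922 0.1326] F [ 1.1  0.8 -0.2] op -0.003
False
t39.4 [0.5291 0.0987 0.1319] F [-0.3  0.8  0.8] op -0.001
[ 1.99963447e+01 -9.38126740e-02  1.31875135e+02]
```

View pics/e1s.png

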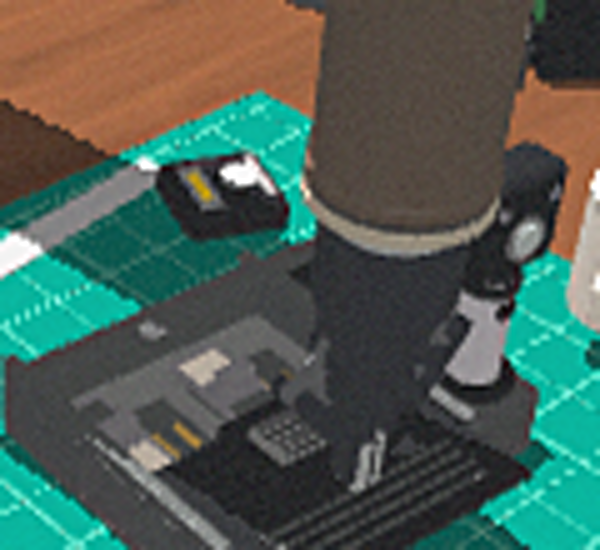

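Run:
```python
from h import *
snap("scene","e2s",(250,120,370,230),5)
r=ctrl.move_straight(W(-9,0,132),speed=0.025,f_stop=24); print(r); s=st(); print(S(s["ee_pos"]))
snap("scene","e3s",(250,120,370,230),5)
```

```text
False
t40.8 [0.5025 0.1007 0.1325] F [16.2 -2.9 -6.9] op 0.003
[ -6.59526084   0.22562531 132.49051733]
```

View pics/e2s.png

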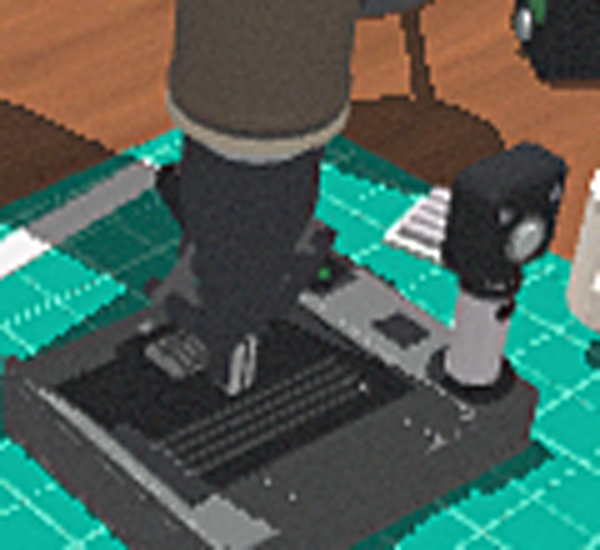

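View pics/e3s.png

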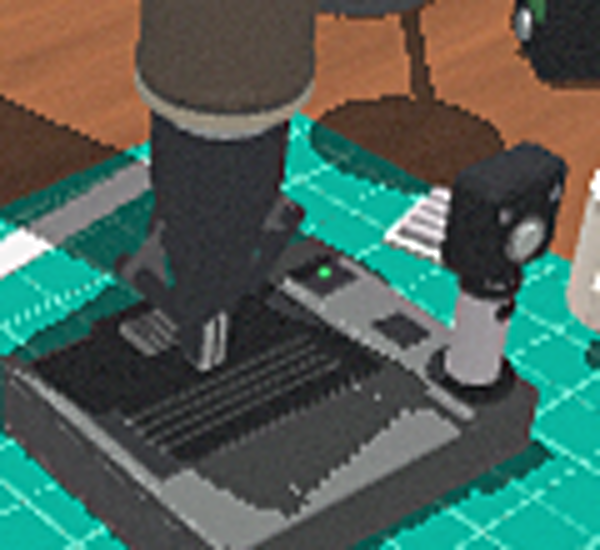

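Run:
```python
from h import *
ctrl.move_straight(W(6,0,132),speed=0.05)
ctrl.move_straight(W(6,0,250),speed=0.2)
t=np.array([.43,-.2,.32]); ctrl.move_to(t,best(t,0)[0]); st()
im=snap("top","e4t",(140,140,260,230),6)
im0=cv2.imread("pics/top0.png"); 
a=im[185:222,185:240]; b=im0[185:222,185:240]
cv2.imwrite("pics/e4cmp.png",cv2.resize(np.hstack([b,a]),None,fx=7,fy=7,interpolation=cv2.INTER_CUBIC))
s=snap("scene","e4s"); s0=cv2.imread("pics/scene0.png")
cv2.imwrite("pics/e4cs.png",cv2.resize(np.hstack([s0[165:220,245:325],s[165:220,245:325]]),None,fx=5,fy=5,interpolation=cv2.INTER_CUBIC))
```

```text
t44.2 [ 0.4301 -0.1998  0.3197] F [-0.4  0.3 -0.8] op -0.004
```

View pics/e4cmp.png

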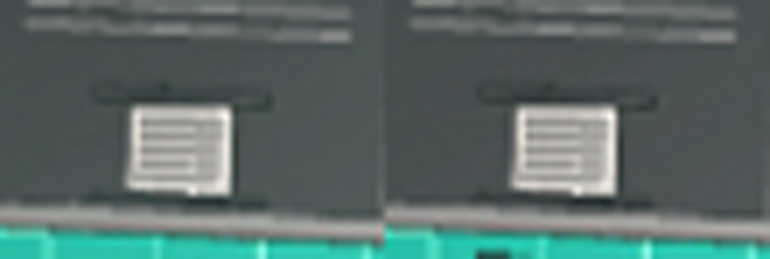

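View pics/e4cs.png

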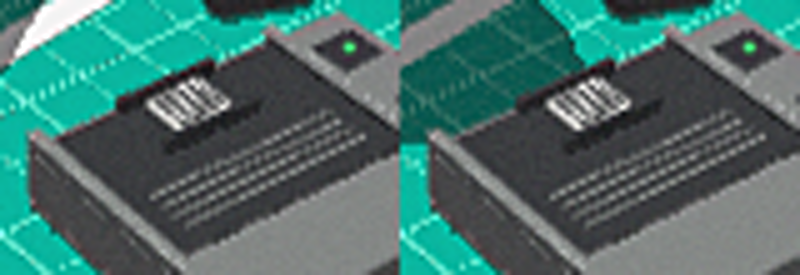

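The shut cover and raised tab match the starting picture in both views: tab at top (210,206), with the same ridge shadow in the scene view. Now the mast.

Run:
```python
from h import *
effector.grip(1.0)
t=W(92,128,320); o,q=best(t,P[2]+np.pi/2); print(q)
ctrl.move_to(t,o)
snap("scene","f1s",(280,60,420,200),4)
r=ctrl.move_straight(W(92,128,238),speed=0.1,f_stop=8); print(r); st()
snap("scene","f2s",(280,60,420,200),4)
```

```text
[ 3.02777803e-01  4.63198490e-01  1.58282885e+00 -4.44089210e-16
  1.09556532e+00  3.66092285e-01]
False
t47.8 [0.6094 0.2221 0.2386] F [ 0.7 -0.5  0. ] op 0.999
```

View pics/f1s.png

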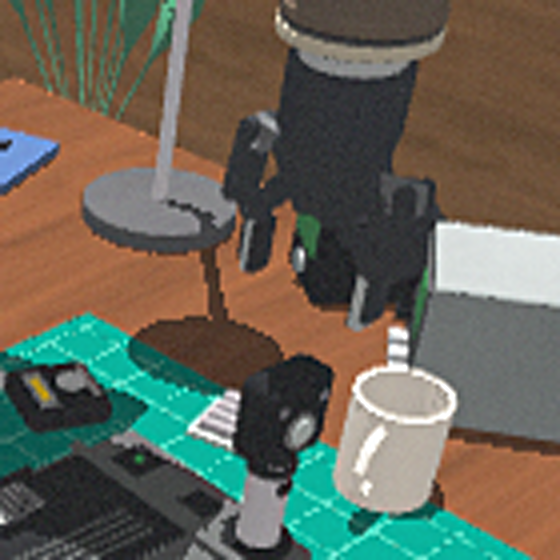

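View pics/f2s.png

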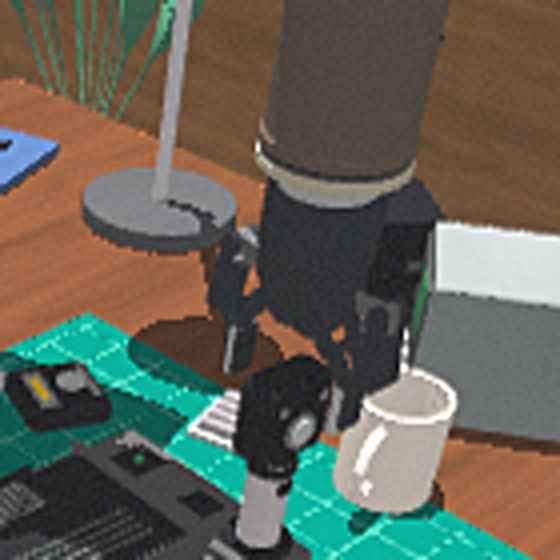

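Run:
```python
from h import *
f=lambda q:np.round((proj("scene",q)-[280,60]+.5)*4-.5)
print("grip pt",f(W(92,128,182)),"top corners",[f(W(x,y,202)) for x in(75,109) for y in(96,160)])
p=ctrl.read_state()["ee_pos"]; ax=W(1000,0,0)-W(0,0,0)
for s in(-1,1):
    for dz in (.060,.0): print(s,dz,f(p+s*.042*ax-[0,0,dz]))
im=cv2.imread("pics/f2s.png")[300:560,180:460]; cv2.imwrite("pics/f2c.png",cv2.resize(im,None,fx=2.8,fy=2.2))
```

```text
grip pt [285. 395.] top corners [array([239., 374.]), array([303., 345.]), array([276., 396.]), array([341., 367.])]
-1 0.06 [241. 372.]
-1 0.0 [254. 298.]
1 0.06 [332. 427.]
1 0.0 [349. 351.]
```

View pics/f2c.png

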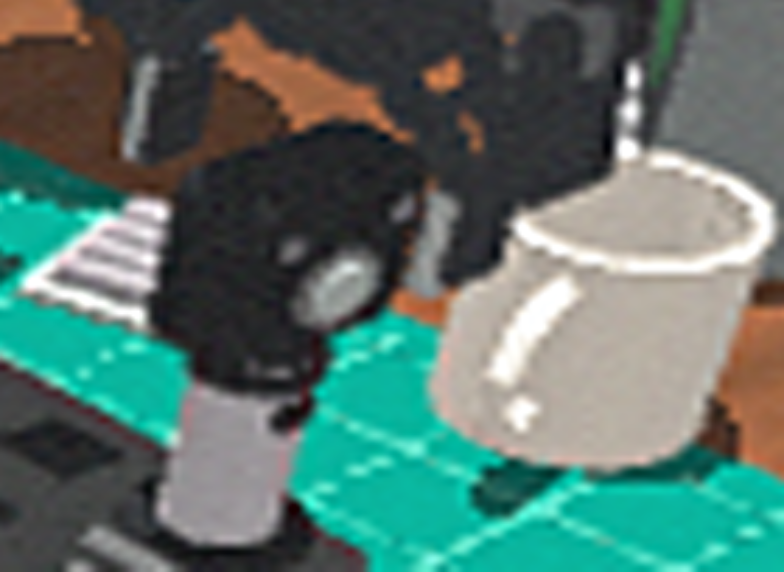

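Run:
```python
from h import *
f=lambda q:np.round(((proj("scene",q)-[280,60]+.5)*4-.5-[180,300])*[2.8,2.2])
for nm,L in (("+x",[(x,y,179) for x in(134,148) for y in(117,139)]),("-x",[(x,y,179) for x in(50,36) for y in(117,139)]),("headtop",[(x,y,202) for x in(75,109) for y in(96,160)]),("headbot",[(x,y,136) for x in(75,109) for y in(96,160)])):
    print(nm,[f(W(*q)).tolist() for q in L])
print(ctrl.read_state()["orientation"], R.from_quat(np.roll(ctrl.read_state()["orientation"],-1)).as_matrix().round(3))
```

```text
+x [[392.0, 290.0], [454.0, 266.0], [437.0, 312.0], [499.0, 287.0]]
-x [[138.0, 168.0], [199.0, 147.0], [98.0, 149.0], [159.0, 128.0]]
headtop [[165.0, 163.0], [346.0, 100.0], [270.0, 212.0], [451.0, 146.0]]
headbot [[126.0, 335.0], [301.0, 270.0], [225.0, 386.0], [401.0, 318.0]]
[2.49904005e-04 7.29155896e-01 6.84347366e-01 5.46394898e-04] [[ 0.063  0.998  0.001]
 [ 0.998 -0.063  0.   ]
 [ 0.     0.001 -1.   ]]
```

Run:
```python
from h import *
effector.grip(0.55); st()
effector.grip(0.0); s=st()
print(S(s["ee_pos"]))
snap("scene","f3s",(300,100,400,200),6)
```

```text
t48.3 [0.609  0.222  0.2381] F [-0.9 -0.1  0.2] op 0.549
t48.6 [0.6085 0.222  0.2382] F [-5.   0.3  5.7] op 0.391
[ 91.50011039 127.97656774 238.18968694]
```

View pics/f3s.png

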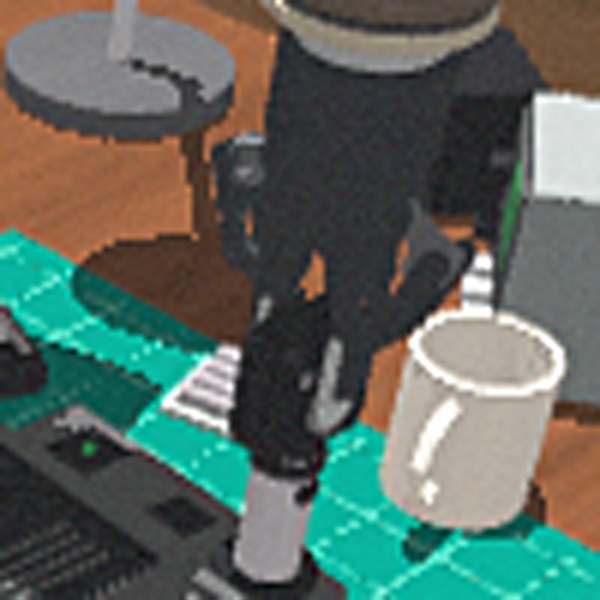

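Run:
```python
from h import *
p=ctrl.read_state()["ee_pos"]
r=ctrl.move_straight([p[0],p[1],p[2]+.09],speed=0.06,f_stop=18); print(r); st()
if not r:
    r=ctrl.move_straight([p[0],p[1],p[2]+.110],speed=0.03,f_stop=14); print(r); s=st(); print("rise",s["ee_pos"][2]-p[2])
snap("scene","g1s",(280,40,420,200),4)
```

```text
False
t50.3 [0.6084 0.222  0.3294] F [-5.9  2.6 -0.6] op 0.388
True
t50.8 [0.6084 0.222  0.3429] F [ 3.5  1.4 -2. ] op 0.392
rise 0.1046404856255721
```

View pics/g1s.png

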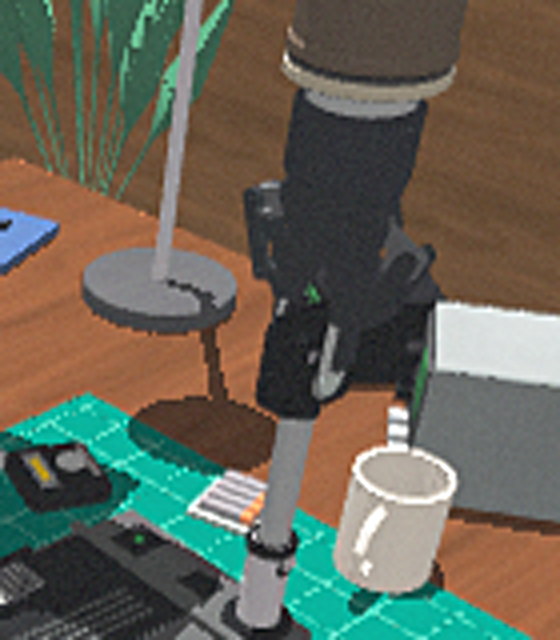

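Run:
```python
from h import *
ctrl.sleep(0.3); st()
p=ctrl.read_state()["ee_pos"]
r=ctrl.move_straight([p[0],p[1],p[2]-.0055],speed=0.02,f_stop=8); print(r); s=st()
effector.grip(0.7); st()
effector.grip(1.0)
ctrl.sleep(0.5)
snap("scene","g2s",(280,40,420,200),4)
p=s["ee_pos"]; ctrl.move_straight([p[0],p[1],p[2]+.06],speed=0.1)
ctrl.sleep(.5)
im=snap("scene","g3s",(300,70,400,200),5)
```

```text
t51.1 [0.6084 0.222  0.3423] F [ 6.   0.1 -2.5] op 0.392
True
t51.4 [0.6086 0.222  0.3383] F [ 2.7  0.9 -3.4] op 0.386
t51.8 [0.6082 0.222  0.3385] F [-0.8  0.1  0.5] op 0.701
```

View pics/g3s.png

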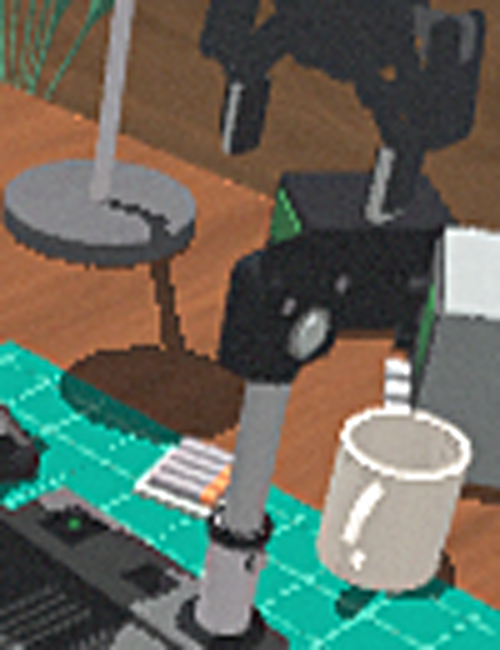

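Run:
```python
from h import *
p=ctrl.read_state()["ee_pos"]; ctrl.move_straight([p[0],p[1],.42],speed=0.15)
t=np.array([.45,-.25,.40]); ctrl.move_to(t,best(t,0)[0]); st()
s=snap("scene","g4full"); im=snap("top","g4t")
cv2.imwrite("pics/g4c.png",cv2.resize(s[150:205,325:370],None,fx=10,fy=10,interpolation=cv2.INTER_CUBIC))
c=cv2.resize(s[95:205,310:390],None,fx=5,fy=5,interpolation=cv2.INTER_CUBIC)
for dz,col in((0,(0,0,255)),(99,(0,255,0))):
    for L in ([(75,96,202+dz),(109,96,202+dz),(109,160,202+dz),(75,160,202+dz)],[(75,96,136+dz),(109,96,136+dz),(109,160,136+dz),(75,160,136+dz)]):
        d=[tuple(int(v) for v in (proj("scene",W(*q))-[310,95]+.5)*5-.5) for q in L]
        for a,b in zip(d,d[1:]+d[:1]): cv2.line(c,a,b,col,1)
d=tuple(int(v) for v in (proj("scene",W(92+16+9,128,111))-[310,95]+.5)*5-.5); print(d, proj("scene",W(117,128,111)))
cv2.imwrite("pics/g4o.png",c)
```

```text
t56.1 [ 0.4506 -0.2495  0.4   ] F [-0.4 -0.2  1. ] op 0.997
(218, 442) [353.27343446 183.05174617]
```

View pics/g4o.png

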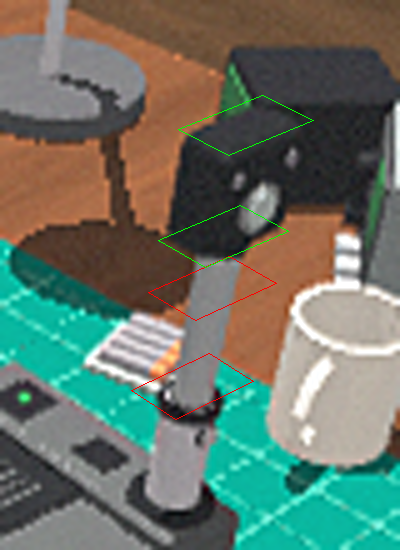

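View pics/g4c.png

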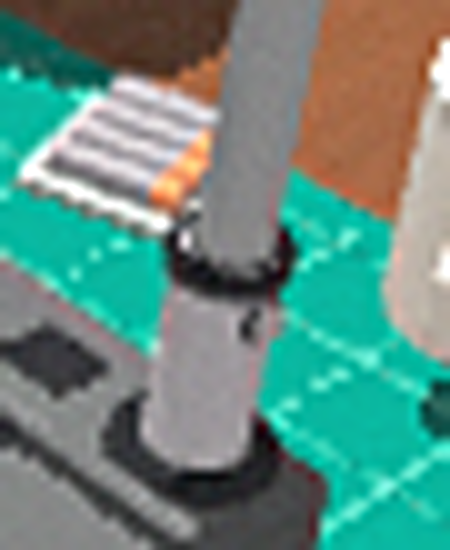

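View pics/g4full.png

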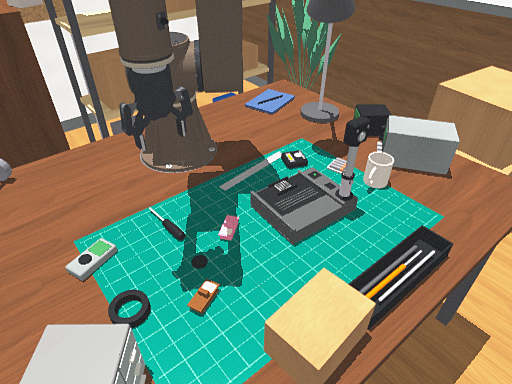

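View pics/g4t.png

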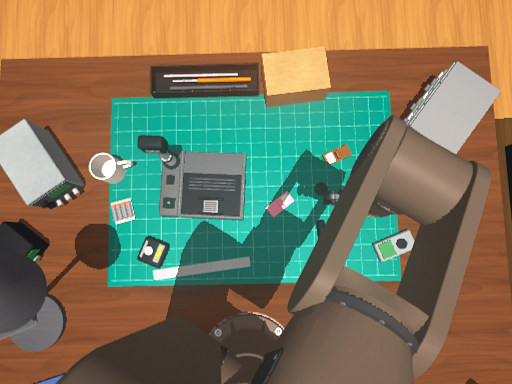

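The mast has stood by itself for 4 s. Its head lies on the projected outline for 99 mm drawn out, and the steel button shows in the hole at (350,182). No grey packs are left on the mat, the cover is shut with its tab up, and the robot touches nothing. Handing in.

Run:
```python
from h import *
workorder.finish_job(); st()
```

```text
the job is handed in; nothing more can be done
the job is handed in; nothing more can be done
```

The camera station is ready and the job is handed in, at about 56 s of the 210 s allowed. No verdict was reported.

**What I did:**
- **Cover opened:** I pressed the tab down and slid the cover back to its stop.
- **Packs:** Only two grey packs were on the desk. One went into the third well and one into the first, and each was pressed in until it sat home.
- **Cover shut:** I pushed it closed on its ridge.
- **Mast:** I drew it 104.6 mm up to its end stop, lowered it onto its lock and let go.

**Last checks:**
- **Packs:** Before the cover was shut, a second press on each pack stopped at the home height. The catch noses showed over the flanges.
- **Cover:** In both views the shut cover and raised tab looked the same as at the start. I did not test the lock by pushing on the cover.
- **Mast:** It stayed up by itself at about 99 mm. I confirmed the button from that and from the picture, where it is only a few pixels across.
- **Other things:** The pink and brown look-alikes and the listed objects looked undisturbed, though in the last top view the arm covered the tape roll and part of the screwdriver. The scene view showed both in place.

The only disagreement was between the two camera views, which differed by 1–2 pixels (up to about 5 mm) on parts of the station. I relied on the top view.

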